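# Assemble a small brass lantern on its dowelled base

### The arm

A 7-joint arm with a two-finger parallel gripper is mounted at the origin on the work surface. World frame = base frame: x ahead of the robot, y to its left, z up, the work surface at z = 0. Lengths are in m, angles in rad, forces in N, time in s.
With the tool pointing down it reaches from about 0.4 to 0.875 m from the base axis. Payload 6.5 kg.
Tool frame: the origin (TCP) lies at the centre of the arm's flange, where the gripper is bolted on; the fingertips stand 173 mm ahead of it and the grasp point (between the pads) lies 155 mm ahead of it; z points along the fingers, y is the line along which they close (so a half turn about z gives the same grasp; the last joint's range is limited). The gripper opens to 85 mm and grips with 20 to 120 N. Pads are 22 mm wide; open, the fingers measure 114 mm over their backs; the gripper's body (76 mm by 85 mm) begins 54 mm behind the grasp point. The pads swing forward as they close: fully open they stand 13 mm farther back than shut.
Start: joints at [-1.175, 0.536, -0.004, 1.538, 0.003, 1.067, -0.071], TCP at [0.29, 0.582, 0.405] pointing down, gripper open.
Joint ranges: [-2.7, 2.7], [-0.37, 2.16], [-1.27, 1.26], [0.24, 2.4], [-1.31, 4.45], [0.19, 1.91], [-2.76, 2.76]. Speed limits (rad/s): [2.39, 2.39, 3.14, 3.14, 3.14, 3.14, 3.14].

### API

Orientations are given as [roll, pitch, yaw] about the fixed x, y, z axes, in that order (R = Rz(yaw) Ry(pitch) Rx(roll)).
In Python, from cell import robot, gripper_open, clamp, telemetry, vision gives the robot as it stands. Calls block until the motion is done:
- robot.goto(position, orientation): joint-space move of the TCP to a pose.
- robot.move_linear(position, max_speed=0.15, ori=None): straight line of the TCP; ori=None keeps the orientation; max_speed is the mean speed in m/s.
- robot.goto_joints(angles): joint-space move.
- gripper_open() and clamp(): open the fingers fully, or close them until they stop; the grip force is fixed at half the most.
- robot.wait(seconds).
- robot.inverse_kinematics(position, orientation): joint angles nearest the present ones, or None.
- telemetry.get_state(): the state.
- vision.read_camera(name): name is "scene" or "top" or "wrist"; returns the picture (384x512x3 uint8, red, green, blue); there is no depth.
- vision.camera_params(name): a dict with "fx", "fy", "cx", "cy" (pixels), "rvec" (rotation vector, rad) and "tvec" (3), from world to camera coordinates, as OpenCV has them. Camera axes: x right, y down, z forward; pixel columns grow to the right and rows downward; lengths in m; the calibration is good to about 2 mm. A picture is of the moment at which its call begins: read the wrist's pose just before it. camera_params takes no time and is no camera call; for the wrist camera it gives the pose at the moment of the call.
A pose or a line that the arm cannot do raises robot.MotionError and nothing moves.
- robot.sign_off(): hands the job in; it is judged then, once.
Trained networks look in the newest picture that a camera, given by its name, has taken for a name from the list of things; names that differ only in an ending like _2 or _b are one class to them, and where a whole thing is asked for, a point or a joint stands for the part that bears it (a point fixed in the world has none). Each returns a list of dicts, best first, with "score" (0 to 1); they miss things now and then, are a little off and sometimes report something else, mostly with a low value. They report only what shows in the picture. A call takes as long as a camera call. They do not tell look-alikes from the thing itself.
- vision.recognise(camera, label): "position" ([x, y, z] in m, in world coordinates, good to about 4 mm: the middle of the surface that is visible of it).
- vision.cut_out(camera, label): "region" (384x512 bool, what is visible of it).
- vision.landmark_of(camera, label): "position" ([x, y, z] in m, in world coordinates, good to about 4 mm: a listed point, or the origin of a listed thing).
The state is a dict: "time_s": time; "joint_pos": joint angles; "dq": joint speeds; "joint_torque": joint torques, N m; "tcp_pos": TCP position; "ee_rot": TCP orientation; "wrist_force": force on the tool from outside, world axes, zero at the start; "moment": the same for the moment, N m; "opening": opening from 0.0 (shut) to 1.0 (fully open); "grip_force": force on a finger pad.
Only numpy, scipy, OpenCV 4.12 (cv2) and the standard library are available. Lean on these libraries where they do the work, as an engineer would, in place of code of your own. Each camera call takes 0.05 s, during which the arm holds its last target. There are 200 camera calls.

### The job

Assemble the small brass lantern on its stepped base, working from the bottom up, one part at a time: first the floor plate, both of its holes over the base's two dowels and lying flat on the base; then the open cage, upright, centred and square on the floor plate; then the pleated roof, square over the cage and fully down; last the crown cap, upright over the roof's neck and fully down. Leave the finished lantern standing free, and leave the pen pot and the two loose pens alone.

Things in the scene. Friction and masses are not known exactly. Their poses are not given: they have to be found in the camera images.
- plinth: Stepped base, brass, fixed: three square tiers, 130 mm wide at the table, top face 116 x 116 mm at height 24 mm. Two upright dark steel dowels, 10 mm diameter, chamfered tips, stand on the top face at y = -30 and +30 mm and rise 18 mm above it (to 42 mm). Origin: centre of the underside; z up, x and y along the sides.
- deck: Floor plate, brass, about 0.25 kg: 112 x 112 x 10 mm with a square lamp socket 30 x 30 mm on its middle, up to height 36 mm: pinch this along x, clear of the dowels. Two 13 mm through holes at y = -30 and +30 mm (fits either way round). Origin: centre of the underside; z up, x and y along the sides. Seated, its origin is 24 mm above the base's.
- cage: Cage, brass, about 0.25 kg: open square frame of 8 mm bars, 100 x 100 mm, 100 mm high, open below. Cross bar over its top's middle along y: 10 mm wide, height 86 to 100 mm, 37 mm free to each side; pinch its middle along x. Origin: centre of the underside, z up. Stands around socket and dowel tips, any quarter turn; seated, its origin is 34 mm above the base's.
- roof: Roof, brass, about 0.3 kg: pleated pyramid, eaves 140 x 140 mm. A square skirt below (110 mm inside, 10 mm high) fits round the cage's top with 5 mm play each side. Shoulder 60 x 60 mm at height 46 mm; round neck, 28 mm diameter, from there to 76 mm: grasp it. Origin: centre of the skirt's foot; z up, x, y along the sides. Any quarter turn; seated, origin 124 mm above the base's.
- crown: Crown cap, brass, about 0.15 kg: square, 52 mm wide (trim bands 56 mm), 40 mm high, with a round post 18 mm in diameter on top, height 40 to 70 mm: grasp it. Hollow below (40 x 40 mm, 34 mm deep): goes over the roof's neck down onto its shoulder, turned any way. Origin: centre of the underside, z up. Seated, its origin is 170 mm above the base's.
- pen_pot: Bystander: grey round pot, 72 mm across, 95 mm high, holding five upright pens up to 150 mm high. Origin: centre of the underside.
- pen_blue: Bystander: white paint pen with a blue cap, 138 mm long, 17 mm thick, lying flat along its x axis. Origin: on the table under its middle.
- pen_red: Bystander: white paint pen with a red cap, otherwise like the blue one.
Not all that is in view belongs to the job. Leave any green or turquoise look-alike of the deck alone.

How it is judged:
By the outcome, as a careful person would: the job done as asked, in the order asked, and still so for the second after the job is handed in, with the robot touching nothing.
It also fails if it takes over 136 s, if anything falls off the work surface, if the arm or the gripper's body presses on something with over 40 N, if the wrist force passes 120 N, or if a joint passes its speed limit or range.

## Working session

There is one attempt and no reset: what is moved stays moved. The work goes in short steps, each a Python script; the robot and the scene stay as the last script left them, time stands still between calls to the robot, and variables do not carry over. Pictures are saved under pics/ and viewed, at most 16 in all, crops included, and the job is handed in when it is done.

```bash
ls; mkdir -p pics
python3 - <<'E'
from cell import robot, vision, telemetry
import cv2
for n in ["scene","top"]:
    im=vision.read_camera(n); cv2.imwrite(f"pics/{n}0.png",cv2.resize(im[:,:,::-1],(800,600),interpolation=cv2.INTER_CUBIC))
    p=vision.camera_params(n); print(n,p)
    for l in ["plinth","deck","cage","roof","crown","pen_pot","pen_blue","pen_red"]:
        print(l,[(d["score"],d["position"]) for d in vision.landmark_of(n,l)])
print(telemetry.get_state())
E
```

```text
pics
scene {'fx': 492.08786174061925, 'fy': 492.08786174061925, 'cx': 264.9528098855091, 'cy': 186.86197525851918, 'rvec': array([ 2.06062024,  1.27449752, -0.54127514]), 'tvec': array([-0.19504306, -0.2870569 ,  1.78851211])}
plinth [(0.74, [0.6333, 0.154, -0.0033])]
deck [(0.92, [0.3936, -0.1967, 0.0022]), (0.89, [0.1745, -0.2966, -0.0013]), (0.64, [0.487, -0.0119, -0.0031]), (0.6, [0.3355, 0.1389, 0.0016])]
cage [(0.78, [0.4544, 0.3509, 0.0017])]
roof [(0.72, [0.6321, -0.1891, 0.0018])]
crown [(0.58, [0.4817, -0.3451, 0.004]), (0.54, [0.6336, 0.1528, -0.0025])]
pen_pot [(0.97, [0.7148, -0.3941, 0.0007])]
pen_blue [(0.68, [0.7875, -0.0173, 0.0016])]
pen_red [(0.6, [0.6855, 0.3879, 0.0025])]
top {'fx': 421.81171632981375, 'fy': 421.81171632981375, 'cx': 250.7551148642108, 'cy': 187.9329747407468, 'rvec': array([ 2.19580539, -2.16832669,  0.04905124]), 'tvec': array([-0.01311595,  0.51006256,  1.25299857])}
plinth [(0.95, [0.6321, 0.1558, -0.0017]), (0.2, [0.7113, -0.3954, 0.0008])]
deck [(0.89, [0.4875, -0.0081, -0.0039]), (0.73, [0.3918, -0.2016, -0.0019]), (0.67, [0.1693, -0.2972,
[... 358 characters left out ...]
t_pos': array([-1.17516185,  0.5363962 , -0.00437822,  1.53788606,  0.00261964,
        1.0672919 , -0.07119282]), 'dq': array([-3.06584207e-04, -1.42612597e-03,  1.77325363e-03,  5.05751041e-04,
       -1.39046683e-03,  1.13798290e-03, -8.36748292e-05]), 'joint_torque': array([-1.93119745e-04, -5.83313155e+01,  1.04793917e+00, -2.59436971e+01,
        1.26338925e-02,  1.49831016e-03, -7.91984121e-06]), 'tcp_pos': array([0.28964168, 0.58189932, 0.40469801]), 'ee_rot': array([3.14156457e+00, 5.52647983e-05, 2.67979260e+00]), 'wrist_force': array([-0.59559353,  0.21907816,  0.5622392 ]), 'moment': array([-0.00498649,  0.00818359,  0.0050984 ]), 'grip_force': 0.0, 'opening': 1.0000000086498608}
```

View pics/top0.png

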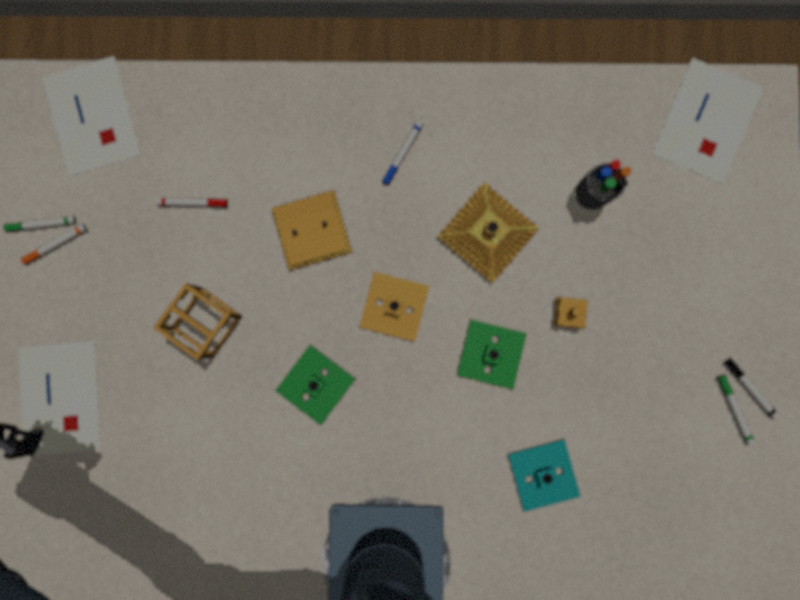

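View pics/scene0.png

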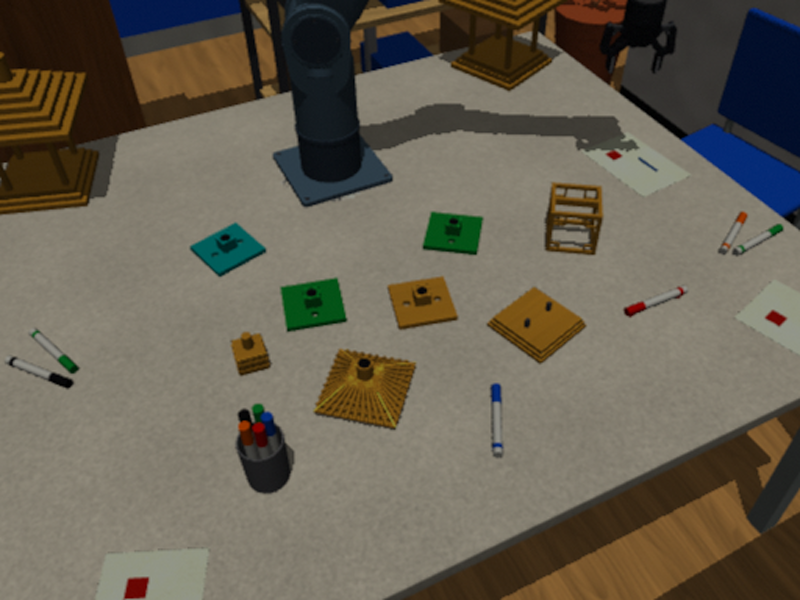

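Deck-like things in the top picture (800x600): brass at (394,306), green at (316,384) and (492,354), turquoise at (544,474). Only the brass one fits the description, since the green and turquoise ones are the look-alikes. The plinth is at (312,230), cage (198,322), roof (488,232), crown (571,313), pot (602,185), blue pen (403,155) and red pen (194,203). I'll confirm the deck with the wrist camera and measure there.

```bash
cat > h.py <<'E'
from cell import robot, gripper_open, clamp, telemetry, vision
import cv2, numpy as np
pi=np.pi
def rig(c):
    p=vision.camera_params(c); R=cv2.Rodrigues(np.array(p["rvec"]))[0]; t=np.array(p["tvec"])
    return np.array([[p["fx"],0,p["cx"]],[0,p["fy"],p["cy"]],[0,0,1]]),R,t
def campos(c):
    K,R,t=rig(c); return -R.T@t
S=2000.0 # px per m in rectified pictures
def rect(im,c,xy,h,half=0.1,prm=None):
    """picture rectified to plane z=h; col = +x, row = +y, centre xy"""
    K,R,t=prm or rig(c)
    H=K@np.c_[R[:,0],R[:,1],R[:,2]*h+t]
    n=int(2*half*S)
    A=np.array([[1/S,0,xy[0]-half],[0,1/S,xy[1]-half],[0,0,1]])
    return cv2.warpPerspective(im,H@A,(n,n),flags=cv2.INTER_LINEAR|cv2.WARP_INVERSE_MAP)
def toxy(uv,xy,half=0.1): return np.asarray(uv)/S+np.asarray(xy)-half
def brass(im):
    hsv=cv2.cvtColor(im,cv2.COLOR_RGB2HSV)
    return cv2.inRange(hsv,(8,110,40),(32,255,255))
def yaw_for(pos,cands):
    best=None
    for y in cands:
        y=(y+pi)%(2*pi)-pi
        q=robot.inverse_kinematics(list(pos),[pi,0,y])
        if q is not None and (best is None or abs(q[6])<best[0]): best=(abs(q[6]),y)
    return best[1]
def snap(name=None):
    robot.wait(0.3); prm=rig("wrist"); im=vision.read_camera("wrist")
    if name: cv2.imwrite(f"pics/{name}.png",im[:,:,::-1])
    return im,prm
def W(): s=telemetry.get_state(); return s["time_s"],s["tcp_pos"].round(4),s["wrist_force"].round(1),round(s["opening"],3),round(s["grip_force"],1)
E
python3 - <<'E'
from h import *
im=vision.read_camera("top")
G={"plinth":((.633,.155),.024),"deck":((.4875,-.01),.01),"cage":((.452,.352),.1),"crown":((.48,-.345),.04),"roof":((.633,-.188),.01)}
for l,(xy,h) in G.items():
    r=rect(im,"top",xy,h); m=brass(r); c=max(cv2.findContours(m,0,1)[0],key=cv2.contourArea)
    b=cv2.minAreaRect(c); print(l,toxy(b[0],xy),np.array(b[1])/S,b[2])
K,R,t=rig("wrist"); s=telemetry.get_state(); 
from scipy.spatial.transform import Rotation as Ro
T=Ro.from_euler("xyz",s["ee_rot"]).as_matrix()
print("cam in tool",T.T@(campos("wrist")-s["tcp_pos"]),"axis z",T.T@R[2],K[0,0])
E
```

```text
plinth [0.63147298 0.15083783] [0.12586873 0.12506   ] 17.10272979736328
deck [ 0.4867276  -0.01032788] [0.10905752 0.11042061] 76.3388442993164
cage [0.44992847 0.34245641] [0.11828613 0.11102215] 55.581634521484375
crown [ 0.47749084 -0.34183232] [0.05830784 0.05449796] 83.6598129272461
roof [ 0.63253467 -0.19043446] [0.13876093 0.1405322 ] 50.042449951171875
cam in tool [ 0.08474595 -0.00131263  0.02940022] axis z [-3.25271785e-01  3.45079081e-04  9.45620509e-01] 282.56460939604773
```

Run:
```python
from h import *
print(W())
a=np.radians
for n,xy,yw,h in [("deck",(.4867,-.0103),-13.7,.01),("plinth",(.632,.153),17,.024)]:
    p=[*xy,.33]
    y=yaw_for(p,[a(yw+90),a(yw-90)])
    print(n,np.degrees(y),robot.inverse_kinematics(p,[pi,0,y]))
    robot.goto(p,[pi,0,y]); im,prm=snap()
    r=rect(im,"wrist",xy,h,prm=prm); m=brass(r); c=max(cv2.findContours(m,0,1)[0],key=cv2.contourArea)
    b=cv2.minAreaRect(c); print(toxy(b[0],xy),np.array(b[1])/S,b[2],W()[:2])
    np.savez(f"{n}.npz",im=im,K=prm[0],R=prm[1],t=prm[2])
    cv2.imwrite(f"pics/w_{n}.png",np.hstack([cv2.resize(im,(533,400)),cv2.resize(r,(267,267)) if 0 else np.zeros((400,0,3),np.uint8)])[:,:,::-1])
    cv2.imwrite(f"pics/r_{n}.png",r[:,:,::-1])
a_=cv2.imread("pics/r_deck.png");b_=cv2.imread("pics/r_plinth.png")
cv2.imwrite("pics/r_both.png",np.hstack([a_,b_]))
```

```text
(0.95, array([0.2896, 0.5819, 0.4047]), array([0.4, 1.5, 0.2]), 1.002, 0.0)
deck 76.29999999999998 [-0.47462994  0.40078368  0.49779349  2.04840864 -0.27503732  0.75588276
 -0.04726726]
[ 0.48560361 -0.01004827] [0.11220879 0.11175661] 76.35404968261719 (3.5417, array([ 0.4868, -0.0101,  0.33  ]))
plinth 107.00000000000001 [-0.52442654  0.63559153  0.31979703  1.61232482 -0.23467028  0.93169012
  0.17436931]
[0.63162187 0.15778737] [0.12184592 0.12355408] 17.049030303955078 (4.7667, array([0.6318, 0.1523, 0.3303]))
```

View pics/r_both.png

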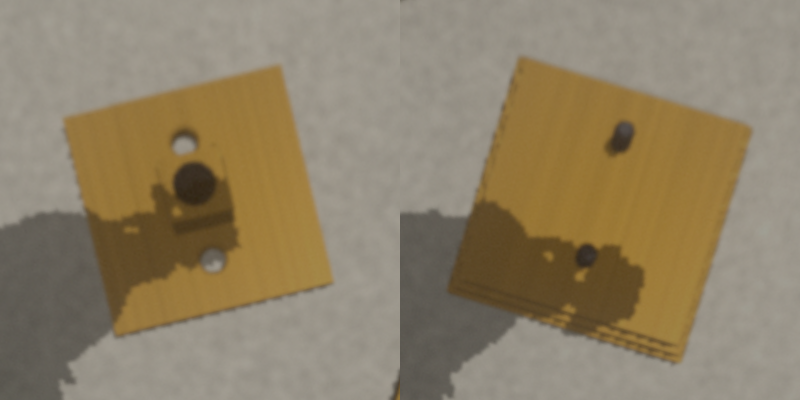

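The left panel shows the brass plate with its two through holes at (183,140) and (213,262), which confirms it as the deck. The right panel shows the plinth with dowel tips at about (622,130) and (586,254). Next I'll fit silhouettes precisely.

```bash
cat >> h.py <<'E'
from scipy.optimize import minimize
def box(w,z0,z1,d=None):
    d=w if d is None else d
    return np.array([[sx*w/2,sy*d/2,z] for sx in(-1,1) for sy in(-1,1) for z in(z0,z1)])
def disc(x,y,r,z0,z1):
    t=np.linspace(0,2*pi,24,endpoint=False); c=np.c_[x+r*np.cos(t),y+r*np.sin(t)]
    return np.r_[np.c_[c,np.full(24,z0)],np.c_[c,np.full(24,z1)]]
PARTS={"deck":[box(.112,0,.010),box(.030,.01,.036)],
"plinth":[box(.130,0,.008),box(.123,.008,.016),box(.116,.016,.024)],
"cage":[box(.1,0,.1)],
"roof":[box(.14,.010,.012)],
"crown":[box(.052,0,.04),disc(0,0,.009,.04,.07)]}
def proj(P,prm):
    K,R,t=prm; c=P@R.T+t; u=c@K.T; return u[:,:2]/u[:,2:]
def pose(P,x,y,a,z=0.):
    c,s=np.cos(a),np.sin(a); return P@np.array([[c,s,0],[-s,c,0],[0,0,1]])+[x,y,z]
def sil(parts,x,y,a,prm,shape,z=0.,k=4):
    m=np.zeros((shape[0]*k,shape[1]*k),np.uint8)
    for P in parts:
        uv=(proj(pose(P,x,y,a,z),prm)+.5)*k-.5
        cv2.fillConvexPoly(m,cv2.convexHull(np.round(uv*16).astype(np.int32)),255,shift=4)
    return m
def fit(mask,parts,x0,prm,z=0.,valid=None,k=4):
    M=cv2.resize(mask,None,fx=k,fy=k,interpolation=cv2.INTER_CUBIC)>127
    V=np.ones_like(M) if valid is None else cv2.resize(valid.astype(np.uint8),None,fx=k,fy=k)>0
    f=lambda v:np.count_nonzero(((sil(parts,v[0]/1e3,v[1]/1e3,v[2]/100,prm,mask.shape,z,k)>0)!=M)&V)/k/k
    v0=np.array([x0[0]*1e3,x0[1]*1e3,x0[2]*100])
    sim=np.array([v0,v0+[4,0,0],v0+[0,4,0],v0+[0,0,5]])
    for _ in range(2):
        r=minimize(f,v0,method="Nelder-Mead",options=dict(initial_simplex=sim,xatol=.02,fatol=.05,maxiter=150)); v0=r.x
        sim=np.array([v0,v0+[1.5,0,0],v0+[0,1.5,0],v0+[0,0,2]])
    return r.x[0]/1e3,r.x[1]/1e3,r.x[2]/100,r.fun
def biggest(m):
    n,l,s,_=cv2.connectedComponentsWithStats(m); i=1+np.argmax(s[1:,4]); m=np.where(l==i,255,0).astype(np.uint8)
    o=np.zeros_like(m); cv2.drawContours(o,cv2.findContours(m,0,1)[0],-1,255,-1); return o
E
python3 - <<'E'
from h import *
for n,x0 in [("deck",(.4856,-.01,-.239)),("plinth",(.6316,.155,.297))]:
    d=np.load(n+".npz"); prm=(d["K"],d["R"],d["t"]); im=d["im"]
    m=biggest(brass(im)); r=fit(m,PARTS[n],x0,prm); print(n,r,np.degrees(r[2]),m.sum()/255)
    if n=="plinth":
        rr=rect(im,"wrist",r[:2],.042,.06,prm); g=cv2.cvtColor(rr,cv2.COLOR_RGB2GRAY)
        for s in(-1,1):
            e=np.array([-s*.03*np.sin(r[2]),s*.03*np.cos(r[2])]); cv2.circle(rr,tuple(np.round((e+.06)*S).astype(int)),10,(0,255,0),1)
        cv2.imwrite("pics/dow.png",cv2.resize(rr,(600,600),interpolation=cv2.INTER_CUBIC)[:,:,::-1])
E
```

```text
deck (np.float64(0.4854340888187352), np.float64(-0.0105981305845945), np.float64(-0.2380537004824788), np.float64(189.0625)) -13.639472335117445 10598.0
plinth (np.float64(0.6330798478342975), np.float64(0.15324127863272538), np.float64(0.29591316593182504), np.float64(264.5)) 16.95457551024799 14154.0
```

View pics/dow.png

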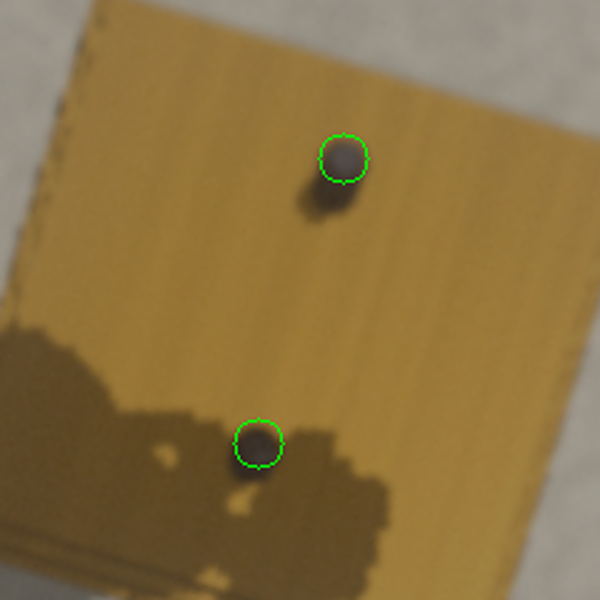

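The dowel tips, at (344,158) and (258,444), sit on the fitted model circles, so the plinth pose is good to about 0.5 mm. Now I'll grasp the deck.

```bash
cat >> h.py <<'E'
DECK=(.4854,-.0106,-.2381); PL=(.6331,.1532,.2959)
def spd(): return None
def lower(z,step=.002,lim=12,sp=.04,f0=None):
    """go down step by step, stop on contact"""
    f0=telemetry.get_state()["wrist_force"][2] if f0 is None else f0
    while True:
        p=telemetry.get_state()["tcp_pos"]; c=CMD
        c[2]=max(z,c[2]-step); robot.move_linear(list(c),sp)
        f=telemetry.get_state()["wrist_force"][2]-f0
        if abs(f)>lim: return "contact",c[2],f
        if c[2]<=z: return "end",c[2],f
CMD=[0,0,0]
def setcmd(p): CMD[:]=list(p)
E
python3 - <<'E'
from h import *
x,y,a=DECK; o=[pi,0,a+pi/2]
robot.goto([x,y,.26],o); robot.move_linear([x,y,.188],.1); print(W())
clamp(); print(W()); robot.move_linear([x,y,.25],.08); print(W())
im,prm=snap(); np.savez("held.npz",im=im,K=prm[0],R=prm[1],t=prm[2]); cv2.imwrite("pics/held.png",cv2.resize(im,(800,600))[:,:,::-1])
E
```

```text
(6.55, array([ 0.4857, -0.0106,  0.1884]), array([-0.2,  0.3,  0.6]), 0.997, 0.0)
(7.1083, array([ 0.4857, -0.0106,  0.1885]), array([-0.5, -0.4,  5.8]), 0.337, 60.1)
(8.0333, array([ 0.4851, -0.0105,  0.2497]), array([-0.4,  0.1, -2.1]), 0.333, 59.3)
```

View pics/held.png

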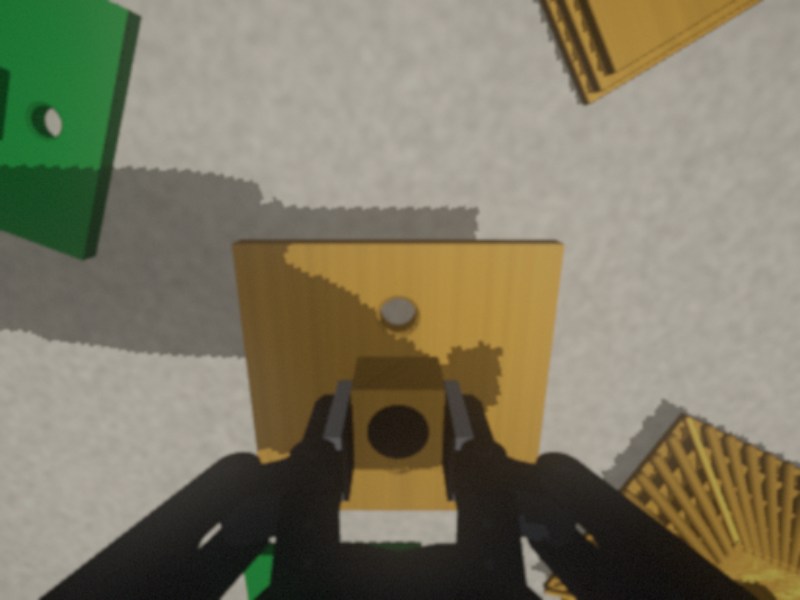

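The deck is held level and square by its socket. Its near edge is at row 242 and its visible hole at (398,312). I'll measure its in-hand offset, then place it.

Run:
```python
from h import *
x,y,a=DECK
d=np.load("held.npz"); prm=(d["K"],d["R"],d["t"]); im=d["im"]
v=np.zeros(im.shape[:2],bool); v[80:235,140:375]=1
m=brass(im); m[~v]=0; m=biggest(m)
t=telemetry.get_state()["tcp_pos"]
r=fit(m,PARTS["deck"],(x,y,a),prm,z=t[2]-.1885,valid=v); print(r)
c,s=np.cos(a),np.sin(a)
off=np.array([[c,s],[-s,c]])@(np.array(r[:2])-t[:2]); da=r[2]-a; print("offset part frame mm",off*1e3,"dyaw",da)
X,Y,A=PL; A2=A-da; c,s=np.cos(A),np.sin(A)
tx,ty=np.array([X,Y])-np.array([[c,-s],[s,c]])@off
np.save("pl.npy",[tx,ty,A2,t[2]-.1885]); print(tx,ty,A2)
robot.move_linear([x,y,.30],.15)
robot.goto([tx,ty,.30],[pi,0,A2+pi/2]); robot.wait(.2); print(W())
g=telemetry.get_state()["tcp_pos"]; 
robot.move_linear([2*tx-g[0],2*ty-g[1],.240],.1); setcmd([2*tx-g[0],2*ty-g[1],.240]); print(W())
print(lower(.213,.003,9)); print(W())
```

```text
(np.float64(0.4838694808529127), np.float64(-0.010956786547793905), np.float64(-0.23895831898262698), np.float64(78.0))
offset part frame mm [-1.35088518 -0.64155507] dyaw -0.0008583189826269766
0.6342050978278555 0.1542075924127149 0.29675831898262695
(9.9583, array([0.6338, 0.1526, 0.3   ]), array([ 0.8,  0.5, -3.2]), 0.337, 59.5)
(10.7083, array([0.6349, 0.1558, 0.2403]), array([ 0.2, -0.3, -3. ]), 0.342, 59.5)
('end', 0.213, np.float64(-0.1734231258467207))
(12.9583, array([0.6346, 0.1552, 0.2128]), array([-0.8, -5.5, -3.2]), 0.338, 59.6)
```

Run:
```python
from h import *
tx,ty,A,_=np.load("pl.npy")
robot.move_linear([tx,ty,.2125],.02); robot.wait(.2); print(W())
gripper_open(); print(W()); robot.move_linear([tx,ty,.33],.12); im,prm=snap()
np.savez("deck2.npz",im=im,K=prm[0],R=prm[1],t=prm[2])
print(W(), fit(biggest(brass(im)),[box(.130,0,.008),box(.123,.008,.016),box(.116,.016,.024)]+[p+[0,0,.024] for p in PARTS["deck"]],PL,prm))
cv2.imwrite("pics/deck2.png",rect(im,"wrist",PL[:2],.034,.09,prm)[:,:,::-1])
```

```text
(13.4083, array([0.6344, 0.1548, 0.2127]), array([ 1.4, -1.3, -3.1]), 0.337, 59.7)
(14.0, array([0.6342, 0.1542, 0.2125]), array([ 0.2,  0.2, -0. ]), 1.0, 0.0)
(15.4833, array([0.6342, 0.1542, 0.3297]), array([-0.4,  1.3, -0.1]), 1.003, 0.0) (np.float64(0.6332277382048456), np.float64(0.15294624864508072), np.float64(0.2979856777409849), np.float64(442.25))
```

View pics/deck2.png

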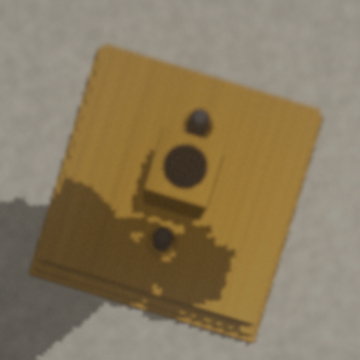

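The deck is seated, with both dowels showing through its holes at (199,119) and (163,238). Next is the cage.

Run:
```python
from h import *
x,y,a=.451,.352,np.radians(55.6)
p=[x,y,.42]
yw=yaw_for(p,[a,a+pi/2,a-pi/2,a+pi]); print(np.degrees(yw))
robot.goto(p,[pi,0,yw]); im,prm=snap(); np.savez("cage.npz",im=im,K=prm[0],R=prm[1],t=prm[2])
m=biggest(brass(im)); r=fit(m,PARTS["cage"],(x,y,a),prm); print(r,m.sum()/255,W())
cv2.imwrite("pics/cage.png",cv2.resize(im,(800,600))[:,:,::-1])
rr=rect(im,"wrist",r[:2],.1,.075,prm); cv2.polylines(rr,[np.round((pose(box(.1,.1,.1)[[0,2,6,4]],0,0,r[2])[:,:2]+.075)*S).astype(np.int32)],True,(0,255,0))
cv2.circle(rr,(150,150),3,(255,0,0),-1)
cv2.imwrite("pics/cager.png",rr[:,:,::-1])
```

```text
145.6
(np.float64(0.6060297927253723), np.float64(0.18716737805201927), np.float64(1.3497035156270636), np.float64(3438.8125)) 5102.0 (16.9333, array([0.4515, 0.3515, 0.4197]), array([ 0.2,  0.4, -0.5]), 1.003, 0.0)
```

View pics/cager.png

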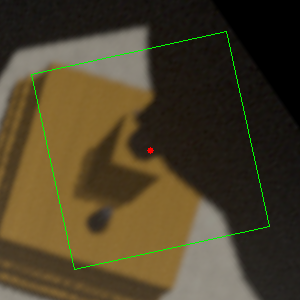

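The fit locked onto the plinth, so I'll restrict the mask to the cage.

Run:
```python
from h import *
d=np.load("cage.npz"); prm=(d["K"],d["R"],d["t"]); im=d["im"]
x,y,a=.451,.352,np.radians(55.6)
v=cv2.dilate(sil(PARTS["cage"],x,y,a,prm,im.shape[:2],k=1),np.ones((25,25)))>0
m=brass(im); m[~v]=0; m=cv2.morphologyEx(m,cv2.MORPH_CLOSE,np.ones((5,5),np.uint8)); m=biggest(m); r=fit(m,PARTS["cage"],(x,y,a),prm); print(r,m.sum()/255)
rr=rect(im,"wrist",r[:2],.1,.075,prm); cv2.polylines(rr,[np.round((pose(box(.1,.1,.1)[[0,2,6,4]],0,0,r[2])[:,:2]+.075)*S).astype(np.int32)],True,(0,255,0))
cv2.circle(rr,(150,150),3,(255,0,0),-1)
i2=cv2.resize(im,(400,300)); 
cv2.imwrite("pics/cager2.png",np.hstack([i2,rr])[:,:,::-1])
```

```text
(np.float64(0.45074867276528796), np.float64(0.3540505729220302), np.float64(0.9694311905974861), np.float64(253.375)) 9047.0
```

View pics/cager2.png

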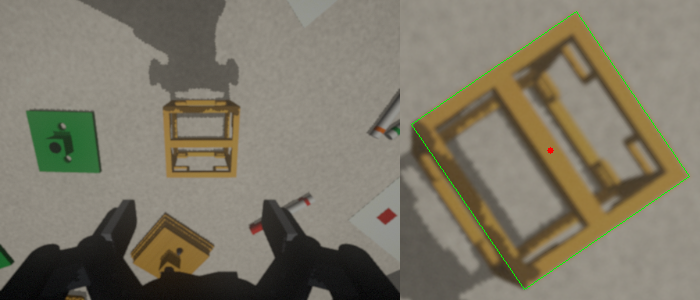

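The crossbar runs from (510,85) to (595,220), so the bar lies at 55.5° and the tool yaw is 55.5° or -124.5°. Open fingers span 114 mm and don't fit inside the frame. I'll therefore close from just above and let the pads swing down onto the bar.

Run:
```python
from h import *
x,y,yb=.4509,.3553,.9694
yw=yaw_for([x,y,.3],[yb,yb+pi]); 
T=np.load("pl.npy"); 
print(np.degrees(yw), robot.inverse_kinematics([x,y,.3],[pi,0,yw]))
for k in range(4):
    q=robot.inverse_kinematics([T[0],T[1],.33],[pi,0,T[2]+k*pi/2]); print(k,None if q is None else q.round(2))
robot.goto([x,y,.33],[pi,0,yw]); robot.move_linear([x,y,.268],.08); robot.wait(.2); print(W())
clamp(); print(W()); robot.move_linear([x,y,.30],.04); print(W())
im,prm=snap(); np.savez("cageh.npz",im=im,K=prm[0],R=prm[1],t=prm[2]); cv2.imwrite("pics/cageh.png",cv2.resize(im,(800,600))[:,:,::-1])
```

```text
55.54252865998202 [-1.06924778  0.57781391  0.43644552  1.84448719 -0.33063096  0.79122009
 -1.06140349]
0 [-0.73  0.71  0.64  1.62 -0.49  0.98 -1.2 ]
1 [-0.54  0.64  0.34  1.61 -0.25  0.94  0.18]
2 [-0.33  0.62  0.03  1.59 -0.02  0.93  1.58]
3 [ 0.34  0.9  -1.08  1.55  0.83  1.21  2.55]
(19.3, array([0.4511, 0.3555, 0.2685]), array([ 0.3,  0.5, -0.4]), 0.997, 0.0)
(19.9917, array([0.4512, 0.3551, 0.2681]), array([1.1, 0.2, 0.3]), 0.083, 58.7)
(20.9417, array([0.4508, 0.3552, 0.2998]), array([ 1.2,  0.3, -2.7]), 0.091, 58.6)
```

View pics/cageh.png

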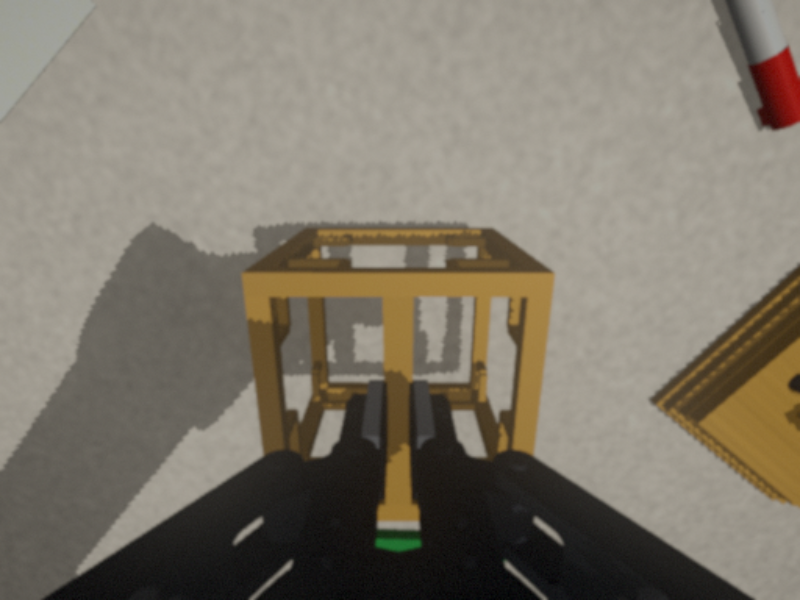

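The cage is held level. Its near top edge runs from (243,271) to (553,271), and I'll use that to get its in-hand offset along the bar.

Run:
```python
from h import *
from scipy.spatial.transform import Rotation as Ro
d=np.load("cageh.npz"); K,R,t=d["K"],d["R"],d["t"]
s=telemetry.get_state(); T=Ro.from_euler("xyz",s["ee_rot"]).as_matrix(); zt=s["tcp_pos"][2]-.268+.1
for u,v in [(243,271.5),(553,271.5)]:
    uv=(np.array([u,v])+.5)*.64-.5
    ray=R.T@np.linalg.inv(K)@[*uv,1]; c=-R.T@t; P=c+ray*(zt-c[2])/ray[2]
    print((T.T@(P-s["tcp_pos"])*1e3).round(2))
print(s["ee_rot"])
```

```text
[ 48.54 -50.48 167.99]
[ 48.59  49.22 167.99]
[3.14157706e+00 2.35413805e-04 9.69399708e-01]
```

Run:
```python
from h import *
tx,ty,A,_=np.load("pl.npy"); tx-=.00081*np.sin(A); ty+=.00081*np.cos(A); np.save("cg.npy",[tx,ty,A])
o=[pi,0,A+pi/2]; p=telemetry.get_state()["tcp_pos"]
robot.move_linear([p[0],p[1],.38],.15); robot.goto([tx,ty,.38],o); robot.wait(.2)
robot.move_linear([tx,ty,.315],.08); robot.wait(.5); print(W()); setcmd([tx,ty,.315])
print(lower(.3015,.0015,6,.03)); robot.wait(.4); print(W())
```

```text
(24.7917, array([0.634 , 0.155 , 0.3151]), array([-0.6, -0.1, -2.6]), 0.088, 58.6)
('end', 0.3015, np.float64(2.5796464063263675))
(27.4417, array([0.6344, 0.1551, 0.302 ]), array([2.5, 0.5, 2.7]), 0.09, 59.2)
```

Run:
```python
from h import *
gripper_open(); print(W())
tx,ty,A=np.load("cg.npy"); robot.move_linear([tx,ty,.36],.1)
robot.goto([tx,ty,.45],[pi,0,A+pi/2]); im,prm=snap("c2")
np.savez("cage2.npz",im=im,K=prm[0],R=prm[1],t=prm[2])
v=cv2.dilate(sil(PARTS["plinth"]+[box(.1,.034,.134)],tx,ty,A,prm,im.shape[:2],k=1),np.ones((15,15)))>0
m=brass(im); m[~v]=0; m=biggest(cv2.morphologyEx(m,cv2.MORPH_CLOSE,np.ones((5,5),np.uint8)))
print(W(),fit(m,[*PARTS["plinth"],box(.1,.034,.134)],(tx,ty,A),prm))
cv2.imwrite("pics/cage2.png",np.hstack([cv2.resize(im,(480,360)),rect(im,"wrist",(tx,ty),.134,.08,prm)[:320] if 0 else cv2.resize(rect(im,"wrist",(tx,ty),.134,.08,prm),(360,360)) ])[:,:560+240,::-1])
```

```text
(28.175, array([0.634 , 0.1549, 0.3015]), array([0.4, 0.8, 0.6]), 0.998, 0.0)
(29.7083, array([0.6338, 0.155 , 0.4489]), array([ 0.6,  0.6, -1. ]), 1.001, 0.0) (np.float64(0.6335079087205611), np.float64(0.15430444985064945), np.float64(0.2976118082473606), np.float64(289.3125))
```

View pics/cage2.png

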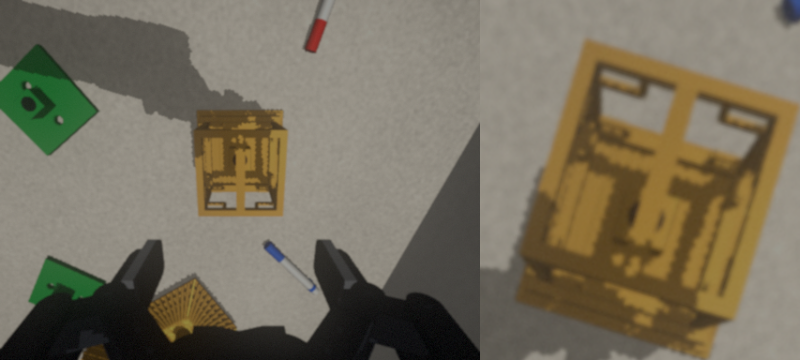

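The cage stands square and centred on the deck. Its top frame is at about (240,170) in the left panel. Next is the roof.

Run:
```python
from h import *
x,y,a=.6325,-.1895,np.radians(50.04)
tx,ty,A=np.load("cg.npy")
yw=yaw_for([x,y,.38],[a+k*pi/2 for k in range(4)]); print(np.degrees(yw))
robot.goto([x,y,.45],[pi,0,yw]); robot.move_linear([x,y,.38],.15); im,prm=snap(); np.savez("roof.npz",im=im,K=prm[0],R=prm[1],t=prm[2])
v=cv2.dilate(sil(PARTS["roof"],x,y,a,prm,im.shape[:2],k=1),np.ones((21,21)))>0
m=brass(im); m[~v]=0; m=biggest(cv2.morphologyEx(m,cv2.MORPH_CLOSE,np.ones((7,7),np.uint8)))
for h in (.004,.008,.012,.016): print(h,fit(m,[box(.14,h,h)],(x,y,a),prm))
for n in ("landmark_of",): print(vision.landmark_of("wrist","roof"))
rr=rect(im,"wrist",(x,y),.076,.08,prm)
cv2.imwrite("pics/roof.png",np.hstack([cv2.resize(im,(480,360)),cv2.resize(rr,(320,320))[:360] if 0 else cv2.copyMakeBorder(rr,0,40,0,0,0)])[:,:,::-1])
```

```text
50.03999999999999
0.004 (np.float64(0.6296458710608883), np.float64(-0.18993290728570336), np.float64(0.8734929924559128), np.float64(678.25))
0.008 (np.float64(0.6307025890300441), np.float64(-0.19032015255050225), np.float64(0.8733678077685796), np.float64(429.6875))
0.012 (np.float64(0.6305564527341364), np.float64(-0.19023145190734328), np.float64(0.8739786972938949), np.float64(217.875))
0.016 (np.float64(0.6309189264399302), np.float64(-0.18981549875297024), np.float64(0.8740875367546053), np.float64(238.0))
[{'position': [0.6339, -0.1911, 0.0007], 'score': 0.76}]
```

View pics/roof.png

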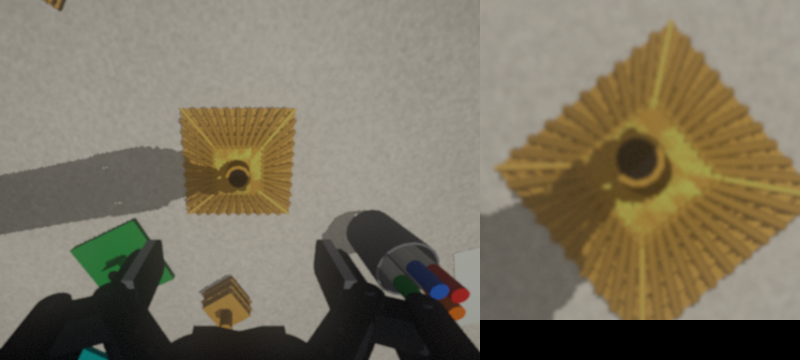

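The neck top is at (638,158) in the rectified panel, which agrees with the eaves fit of (0.631, -0.190) and yaw 50.1°. Nothing crowds the fingers, so I'll grasp it.

Run:
```python
from h import *
x,y,a=.6317,-.1909,.874; o=[pi,0,a]
robot.move_linear([x,y,.28],.15,ori=o); robot.move_linear([x,y,.224],.08); robot.wait(.2); clamp(); print(W())
robot.move_linear([x,y,.30],.1); im,prm=snap(); t=telemetry.get_state()["tcp_pos"]; print(W())
np.savez("roofh.npz",im=im,K=prm[0],R=prm[1],t=prm[2])
E_=[box(.14,.0135,.0135)]; z=t[2]-.224
s=sil(E_,x,y,a,prm,im.shape[:2],z=z,k=1); ys=np.where(s.any(1))[0]
v=cv2.dilate(s,np.ones((21,21)))>0; v[int(ys[0]+.45*(ys[-1]-ys[0])):]=0
m=brass(im); m[~v]=0; m=biggest(cv2.morphologyEx(m,cv2.MORPH_CLOSE,np.ones((7,7),np.uint8)))
r=fit(m,E_,(x,y,a),prm,z=z,valid=v); d=np.array(r[:2])-t[:2]
print(r,"tool x,y off mm",1e3*(d@[np.cos(a),np.sin(a)]),1e3*(d@[np.sin(a),-np.cos(a)]),"dyaw",r[2]-a)
cv2.imwrite("pics/roofh.png",im[:,:,::-1])
```

```text
(34.4667, array([ 0.6318, -0.1909,  0.2243]), array([-1.5,  0.7,  3.8]), 0.306, 59.2)
(35.725, array([ 0.6316, -0.1909,  0.2997]), array([ 0.2,  0.2, -3.6]), 0.302, 59.1)
(np.float64(0.6311152764958993), np.float64(-0.18998766633600658), np.float64(0.871428753612843), np.float64(398.3125)) tool x,y off mm 0.3908002893505474 -0.991094608243197 dyaw -0.002571246387157
```

View pics/roofh.png

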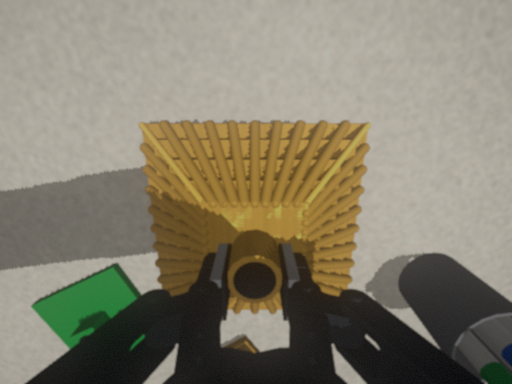

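The roof is held level, with its near eave at row 123 and its yaw aligned. I'll carry it to the cage.

Run:
```python
from h import *
tx,ty,A,_=np.load("pl.npy"); tx-=-.00103*np.sin(A); ty+=-.00103*np.cos(A); np.save("rf.npy",[tx,ty,A])
p=telemetry.get_state()["tcp_pos"]; o=[pi,0,A+pi/2]
robot.move_linear([p[0],p[1],.42],.15); robot.goto([tx,ty,.42],o); robot.wait(.2)
robot.move_linear([tx,ty,.364],.08); robot.wait(.5); print(W()); setcmd([tx,ty,.364])
print(lower(.3475,.0015,6,.03)); robot.wait(.4); print(W())
```

```text
(39.525, array([0.6345, 0.1532, 0.3641]), array([ 0.9, -0.2, -3.9]), 0.307, 59.1)
('contact', 0.3475, np.float64(7.573320825254132))
(42.675, array([0.6347, 0.1532, 0.3483]), array([-2.6, -0.2,  6.4]), 0.313, 59.8)
```

Run:
```python
from h import *
tx,ty,A=np.load("rf.npy"); gripper_open(); print(W()); robot.move_linear([tx,ty,.46],.15); 
im,prm=snap(); cv2.imwrite("pics/roof2.png",cv2.resize(im,(400,300))[:,:,::-1])
x,y,a=.479,-.3435,np.radians(83.7)
yw=yaw_for([x,y,.33],[a+k*pi/2 for k in range(4)]); print(np.degrees(yw))
robot.goto([x,y,.36],[pi,0,yw]); im2,prm=snap(); np.savez("crown.npz",im=im2,K=prm[0],R=prm[1],t=prm[2])
P=[box(.054,0,.04),disc(0,0,.009,.04,.07)]
v=cv2.dilate(sil(P,x,y,a,prm,im2.shape[:2],k=1),np.ones((17,17)))>0
m=brass(im2); m[~v]=0; m=biggest(cv2.morphologyEx(m,cv2.MORPH_CLOSE,np.ones((5,5),np.uint8)))
print(fit(m,P,(x,y,a),prm),m.sum()/255)
cv2.imwrite("pics/crown.png",np.hstack([cv2.resize(im,(400,300)),cv2.resize(im2,(400,300))])[:,:,::-1])
```

```text
(43.2833, array([0.6345, 0.1532, 0.3475]), array([0.2, 0.3, 0.6]), 0.999, 0.0)
-6.300000000000015
(np.float64(0.4770043870121344), np.float64(-0.3461902115717079), np.float64(1.4661604335950853), np.float64(223.25)) 2583.0
```

View pics/crown.png

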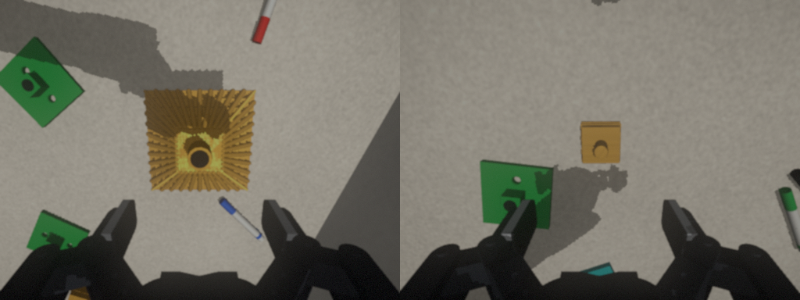

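The roof sits square on the cage, with its neck at (200,157) in the left panel. The crown is at (600,142) in the right panel. I'll grasp it, check the in-hand offset and place it.

Run:
```python
from h import *
x,y,a=.4772,-.3472,1.4662-pi/2; o=[pi,0,a]
robot.move_linear([x,y,.27],.15,ori=o); robot.move_linear([x,y,.217],.08); robot.wait(.2); clamp(); print(W())
robot.move_linear([x,y,.30],.1); im,prm=snap(); t=telemetry.get_state()["tcp_pos"]; print(W())
P=[box(.054,0,.04)]; z=t[2]-.217
s=sil(P,x,y,a,prm,im.shape[:2],z=z,k=1); ys=np.where(s.any(1))[0]
v=cv2.dilate(s,np.ones((17,17)))>0; v[int(ys[0]+.55*(ys[-1]-ys[0])):]=0
m=brass(im); m[~v]=0; m=biggest(m)
r=fit(m,P,(x,y,a),prm,z=z,valid=v); d=np.array(r[:2])-t[:2]
print(r,"tool off mm",1e3*(d@[np.cos(a),np.sin(a)]),1e3*(d@[np.sin(a),-np.cos(a)]),"dyaw",r[2]-a)
cv2.imwrite("pics/crownh.png",im[:,:,::-1])
```

```text
(49.2, array([ 0.4772, -0.3471,  0.2169]), array([-0.1,  0.3, -0.8]), 0.187, 58.5)
(50.5333, array([ 0.4771, -0.3472,  0.2997]), array([ 0.4,  0.1, -1.3]), 0.187, 58.5)
(np.float64(0.4745548352368315), np.float64(-0.3472500455009067), np.float64(-0.10575616192161803), np.float64(196.5)) tool off mm -2.5330819452169067 0.30591164497405177 dyaw -0.001159835126721423
```

View pics/crownh.png

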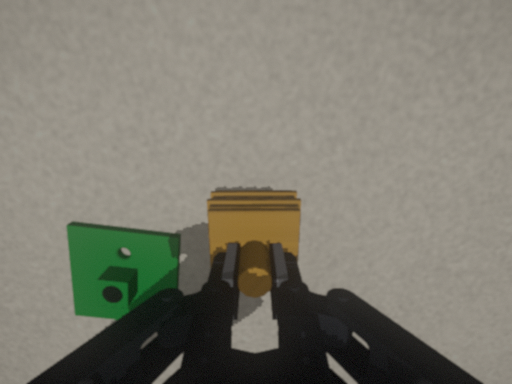

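The crown is held upright and square, with its near edge at row 200. I'll place it over the neck.

Run:
```python
from h import *
tx,ty,A,_=np.load("pl.npy"); tx-=.0012*np.sin(A); ty+=.0012*np.cos(A)
o=[pi,0,A+pi/2]
robot.move_linear([.4772,-.3472,.46],.2); robot.goto([tx,ty,.46],o); robot.wait(.2)
robot.move_linear([tx,ty,.405],.08); robot.wait(.4); print(W()); setcmd([tx,ty,.405])
print(lower(.3855,.0015,6,.03)); robot.wait(.4); print(W())
gripper_open(); print(W()); robot.move_linear([tx,ty,.47],.15); robot.wait(.3)
im,prm=snap(); 
robot.goto([.40,.0,.45],[pi,0,pi/2])
s=vision.read_camera("scene"); c=s[130:260,280:400]
t=vision.read_camera("top")[90:240,130:280]
cv2.imwrite("pics/fin.png",np.hstack([cv2.resize(im,(266,200)),cv2.resize(c,(260,281),interpolation=2)[:200] if 0 else cv2.resize(s[90:290,230:430],(267,200)),cv2.resize(t,(267,200))])[:,:,::-1])
cv2.imwrite("pics/fin2.png",np.hstack([cv2.resize(s[60:260,250:450],(400,400),interpolation=2),cv2.resize(im[60:310,120:400],(400,400),interpolation=2)])[:,:,::-1]); print(W())
```

```text
(54.825, array([0.6339, 0.1553, 0.4052]), array([ 1. , -0. , -1.5]), 0.188, 58.5)
('contact', 0.3855, np.float64(10.160825815781761))
(58.475, array([0.6339, 0.1552, 0.3868]), array([-4.1,  0.4,  7.9]), 0.186, 59.4)
(59.15, array([0.6339, 0.1554, 0.3855]), array([ 0.1, -0.9, -0.1]), 0.997, 0.0)
(61.7083, array([0.4012, 0.0006, 0.4508]), array([ 0.8, -0.4,  0.1]), 0.998, 0.0)
```

View pics/fin2.png

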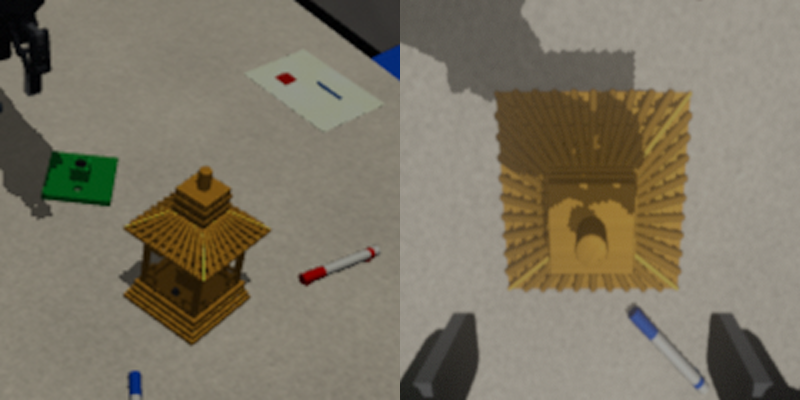

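The lantern stands complete and square. The crown is at (205,185) on the roof (198,235), with the cage and base below it, and both pens are untouched. Contact came at the expected seated heights, so I'm handing in.

```bash
python3 -c "
from cell import robot
print(robot.sign_off())"
```

```text
the job is handed in; nothing more can be done
None
```

The lantern is assembled in the order asked (floor plate, cage, roof, crown cap), stands free on its base, and was handed in at about 62 s with the pens and pen pot left alone; no verdict was returned.

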